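# Set the transfer pump to full flow and start it

### The job

The transfer pump on the counter is off. Push its sliding lever with your fingertips, without gripping it, along its slot past the first notch and all the way to the second stop at the wide end of the scale, then press the round start button fully down and let it come back up. Do not press the square stop button, press start only after the lever is at its second stop, and leave the loose things on and around the pump where they are.

Things in the scene. Friction and masses are not known exactly. Their poses are not given: they have to be found in the camera images.
- pump: fixed bench pump: white housing 200 (x) by 340 (y) mm, flat top 130 mm up; steel pump head reaches 65 mm past its +y end, its brass stub 155 mm up. Origin under the housing's middle, on the counter; x to its back (away from the robot, within 0.5 rad), y to the pump head. On top at x = +30: the lever (y = -115 off, -75 first notch, -35 second stop), start at y = +55, stop at +125. Dark bar scale widens to the second stop
- lever (a joint): lever position, m: 0 off (where it starts), 0.040 first notch, 0.080 second stop (hard end stop); grows along the pump's +y. A spring detent holds it at each: about 6 N along the slot to leave off or the first notch, plus 1 N friction; past about 0.060 it snaps on to the second stop, short of that it falls back to the first notch
- lever_grip (a point): middle of the lever's grip: an upright black block 28 mm across the slot (x), 24 mm along it (y), 40 mm high, from 6 to 46 mm above the pump's top; this point is 26 mm above the top. Its axes are the pump's; it moves with the lever. Fingers pressing on its rear (-y) and front (+y) halves at once count as gripping
- lever_back (a point): middle of the lever grip's rear face (the pump's -y side), 12 mm behind the grip's middle: the face to push, towards the pump's +y
- start (a joint): travel of the start button, m: 0 up, 0.006 fully down (about 5 N, springs back); it must go down at least 0.0045
- start_top (a point): middle of the top face of the start button, the round black one, 34 mm in diameter; pressed straight down
- stop (a joint): travel of the stop button, m: 0 up, 0.006 fully down; not to be pressed
- stop_top (a point): middle of the top face of the stop button, the square black one, 20 mm wide, 70 mm from the start button on its pump-head side
- bung: loose rubber bung, 34 mm in diameter at the top, 30 mm high, standing on the pump's top in front of the slot and buttons (on the robot's side, about 90 mm from their line); origin under its middle
- jar: loose lidded amber glass jar, 64 mm in diameter, 110 mm high, on the counter beside one end of the pump; origin under its middle
- beaker: loose white open beaker, 72 mm in diameter, 100 mm high, on the counter beside the other end of the pump; origin under its middle
- brush: loose cleaning brush with a wooden handle lying on the counter behind the pump; origin under it

How it is judged (in metres and radians):
On the way, in this order (a step that is already met when the one before it is completed fails the run):
1. the lever is past its first notch and at its second stop (value of joint lever above 0.074 m), for 0.3 s.
2. the round start button is pressed down (value of joint start above 0.0045 m), for 0.05 s.
At the end, for the whole second after the job is handed in: the lever is within 6 mm of its second stop (joint above 0.074), the start button has been pressed at least 4.5 mm down after that and is up again (within 1.5 mm), the stop button is up, and the bung, jar, beaker and brush are within 30 mm of where they were (value of joint lever above 0.074 m and value of joint each of start, stop below 0.0015 m and distance of each of bung, jar, beaker, brush from where it was at the start of the episode below 0.03 m); the robot touches nothing.
It fails at once if the stop button is pressed (more than 3 mm) (value of joint stop above 0.003 m).
It fails at once if start is pressed while the lever is not at its second stop (value of joint start above 0.003 m and not (value of joint lever above 0.074 m)).
It fails at once if the lever is gripped: fingers press on both halves of its grip at once (over 2 N each) (contact force between the fingers and lever_c0 above 2 N and contact force between the fingers and lever_c1 above 2 N).
It fails at once if the bung, jar, beaker or brush is lifted, carried or shoved more than 30 mm (distance of any of bung, jar, beaker, brush from where it was at the start of the episode above 0.03 m).
It also fails if it takes over 54 s, if anything falls off the work surface, if the arm or the gripper's body presses on something with over 40 N, if the wrist force passes 120 N, or if a joint passes its speed limit or range.

### The arm

A 6-joint arm with a two-finger parallel gripper is mounted at the origin on the work surface. World frame = base frame: x ahead of the robot, y to its left, z up, the work surface at z = 0. Lengths are in mm, angles in rad, forces in N, time in s.
With the tool pointing down it reaches from about 275 to 750 mm from the base axis. Payload 10.2 kg.
Tool frame: the origin (TCP) lies midway between the tips of the shut fingers; the grasp point (between the pads) lies 19 mm behind it (ctrl.tcp_to_grasp is the z of the grasp point in the tool frame, in mm); z points along the fingers, y is the direction in which the jaws open and shut (so a half turn about z gives the same grasp; the last joint's range is limited). The gripper opens to 85 mm and grips with 20 to 120 N. Pads are 22 mm wide; open, the fingers measure 114 mm over their backs; the gripper's body (76 mm by 85 mm) begins 54 mm behind the grasp point. The pads swing forward as they close: fully open they stand 13 mm farther back than shut.
Start: joints at [0.904, 0.313, 1.498, -0, 1.331, -0.223], TCP at [225.435, 474.142, 231.294] pointing down, gripper open.
Joint ranges: [-2.94, 2.94], [-0.97, 2.17], [0.19, 2.56], [-1.23, 4.37], [0.02, 3.11], [-2.88, 2.88]. Speed limits (rad/s): [2.39, 2.39, 3.01, 3.14, 3.14, 3.14].

### API

Orientations are given as a unit quaternion [w, x, y, z].
In Python, from rig import sensors, capture, order, ctrl gives the robot as it stands. The module is installed in compiled form; this text tells all that it offers.
- The arm moves only by the tool play_rows, never from a script. Its argument "deltas" is a list of rows, each a list of 7 numbers: the shift along the world's x, y, z in units of 40 mm (1.0 is 40 mm), then the turn, a rotation vector about the world's x, y, z in units of 6 degrees (1.0 is 6 degrees), then the opening, from -1 (shut) to 1 (fully open). A call has 1 to 8 rows; each row shifts and turns the commanded pose from where the row before left it; what a row does not reach is not made up. A row lasts 1/12 s, in which the tool goes at most 41.7 mm and 7.16 degrees, less where a joint would pass 70% of its speed; a pose out of reach is approached as far as the arm can. A call is refused whole if a number of a shift passes 1 or a number of a turn 1, either way. A call with a gripper value outside its range is refused whole. The fingers move at their own pace and stop on an object; "squeeze" is the grip in N (left out, the last holds). Time passes only in rows, so rows that do not move let the fingers close. It gives the time, the measured TCP pose, the force and the opening at its end, in the units of the state.
- sensors.sense(): the state, without advancing time (a new reading comes with each control period).
- capture(name): name is "side" or "top"; returns a dict with "pixels" (384x512x3 uint8, red, green, blue), "z_map" (384x512 float32, mm along the optical axis (not along the pixel's ray), 0 where there is no reading), "fx", "fy", "cx", "cy" (pixels), "k1" (the pictures are not rectified: a ray, as slopes to the right and down, at radius r is drawn at 1 + k1 r^2 times it, then the intrinsics apply), "eye" and "rotation" of the camera in the world. Camera axes: x right, y down, z forward; pixel columns grow to the right and rows downward; lengths in mm; the calibration is good to about 2 mm. A picture is of the moment at which its call begins.
- order.finish_job(): hands the job in, once; it reports no verdict.
The state is a dict: "time_s": time; "joints": joint angles; "dq": joint speeds; "tau": joint torques, N m; "eef_pos": TCP position; "ee_rot": TCP orientation; "force": force on the tool from outside, world axes, zero at the start; "wrist_torque": the same for the moment, N m; "grip_width": opening from 0.0 (shut) to 1.0 (fully open).
Only numpy, scipy, OpenCV 4.12 (cv2) and the standard library are available. Lean on these libraries where they do the work, as an engineer would, in place of code of your own. Each camera call takes 0.05 s, during which the arm holds its last target. There are 200 camera calls.

## Working session

There is one attempt and no reset: what is moved stays moved. The work goes in short steps, Python scripts to look and compute and a tool call to move; the robot and the scene stay as the last step left them, time stands still between calls to the robot, and variables do not carry over. Pictures are saved under pics/ and viewed, about 8 in all and at most 12, crops included, and the job is handed in when it is done.

Besides the shell and the picture viewer there is one more tool, called after "Call:" as name(argument=value, ...), one argument or row to a line, values as JSON. play_rows: Moves the arm, as the interface text tells. Its arguments: {"type":"object","properties":{"deltas":{"type":"array","items":{"type":"array","items":{"type":"number"}}},"squeeze":{"type":"number"}},"required":["deltas"]}

```bash
mkdir -p pics
cat > h.py <<'E'
import numpy as np, cv2
from rig import sensors, capture, order, ctrl
def world(c,u,v,z=None,Z=None):
    """pixel -> world, by depth z or by plane height Z"""
    K=np.array([[c['fx'],0,c['cx']],[0,c['fy'],c['cy']],[0,0,1.]])
    p=cv2.undistortPoints(np.array([[[u,v]]],float),K,np.array([c['k1'],0,0,0,0.]))[0,0]
    d=np.array(c['rotation']).reshape(3,3)@np.array([p[0],p[1],1]); e=np.array(c['eye'])
    if z is None: z=(Z-e[2])/d[2]
    return e+z*d
E
python3 - <<'E'
from h import *
import pickle
for n in('top','side'):
    c=capture(n); pickle.dump(c,open(n+'0.pkl','wb')); cv2.imwrite(f'pics/{n}0.png',c['pixels'][:,:,::-1])
    print(n,c['eye'],np.round(c['rotation'],3).tolist(),c['k1'],c['fx'])
print(sensors.sense())
E
```

```text
top [486.88028978  65.40132674 978.05033925] [0.032, -0.703, 0.71, -0.029] -0.07709872482209698 366.55312721107987
side [ 403.20638395 -592.90658736  832.77504467] [-0.371, 0.921, -0.108, 0.045] 0.03625888642050832 418.92964362639975
{'time_s': 0.1, 'joints': array([ 9.03603469e-01,  3.13420082e-01,  1.49832959e+00, -2.43389072e-05,
        1.33100020e+00, -2.23370917e-01]), 'dq': array([ 0.00019882, -0.00049418, -0.00065683, -0.0002674 ,  0.00018792,
       -0.00079588]), 'tau': array([ 2.03864431e-03, -4.12905121e+01, -2.60143876e+01, -1.64634002e-04,
        3.03731336e-03, -4.51874212e-05]), 'eef_pos': array([225.29609138, 473.95911805, 230.79084451]), 'ee_rot': array([-2.38548597e-04,  2.20091272e-01,  9.75479112e-01, -5.27282649e-04]), 'force': array([ 0.33844201, -0.09302745,  0.52511022]), 'wrist_torque': array([0.072243  , 0.05148624, 0.01846166]), 'grip_width': 1.0016433443773187}
```

View pics/top0.png

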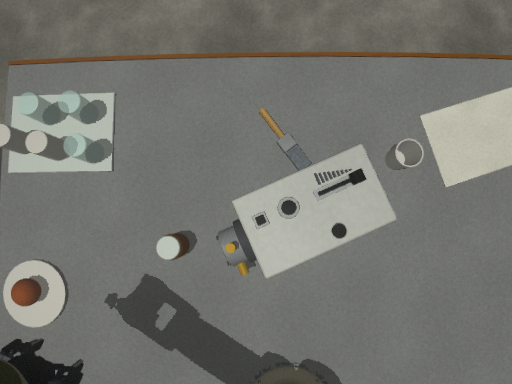

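View pics/side0.png

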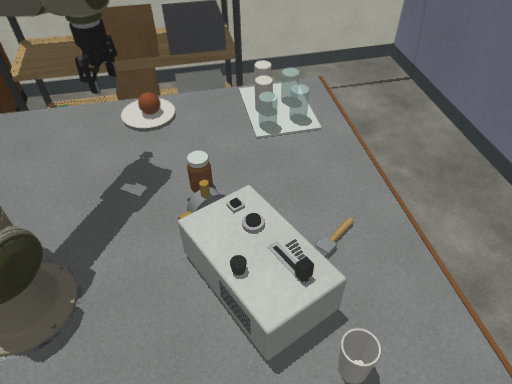

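The top view shows the pump with its corners near (234,201), (362,145), (396,218) and (266,277). The lever is at about (357,177), start at (289,208), stop at (261,220), and the bung at (339,230). The pump head points left, which is world +y. I'll enlarge the crop.

Run:
```python
from h import *
import pickle
c=pickle.load(open('top0.pkl','rb'))
cv2.imwrite('pics/top0c.png',cv2.resize(c['pixels'][135:285,215:415,::-1],None,fx=4,fy=4,interpolation=cv2.INTER_CUBIC))
```

```text
(no output)
```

View pics/top0c.png

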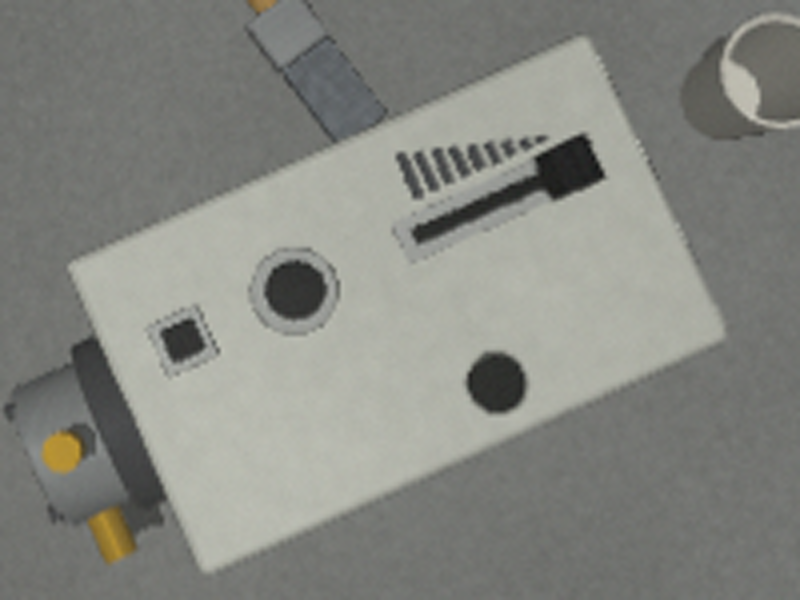

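The crop shows top corners at (72,265), (588,38), (724,335) and (208,572). Start is at (296,289), stop at (184,340), and the lever block at about (571,165). Now fitting the pump pose.

```bash
cat > fit.py <<'E'
from h import *
import pickle
c=pickle.load(open('top0.pkl','rb'))
f=lambda x,y:((x+.5)/4-.5+215,(y+.5)/4-.5+135)
img=[(72,265),(588,38),(724,335),(208,572)]
mod=np.array([(100,170),(100,-170),(-100,-170),(-100,170)],float)
W=np.array([world(c,*f(*p),Z=130)[:2] for p in img])
mc=W.mean(0); A=(W-mc).T@mod; U,S,V=np.linalg.svd(A); R=U@V
print('yaw',np.arctan2(R[1,0],R[0,0]),'origin',mc,'resid',np.round(W-mc-mod@R.T,1).tolist())
P=lambda x,y:mc+R@np.array([x,y])
if __name__=='__main__':
    dep=lambda x,y:c['z_map'][tuple(int(round(t)) for t in f(x,y)[::-1])]
    for n,p,m in [('start',(296,289),(30,55)),('stop',(184,340),(30,125)),('lever',(571,165),(30,-115)),('bung',(497,382),None),('housing',(350,400),None),('stub',(62,452),None)]:
        w=world(c,*f(*p),z=dep(*p)); print(n,'depth',w.round(1),'pumpframe',(R.T@(w[:2]-mc)).round(1),'model',None if m is None else P(*m).round(1))
    print('second',P(30,-35),'axes',R)
E
python3 fit.py
```

```text
Traceback (most recent call last):
  File "fit.py", line 7, in <module>
    W=np.array([world(c,*f(*p),Z=130)[:2] for p in img])
                ~~~~~^^^^^^^^^^^^^^^^
  File "h.py", line 7, in world
    d=np.array(c['rotation']).reshape(3,3)@np.array([p[0],p[1],1]); e=np.array(c['eye'])
      ~~~~~~~~~~~~~~~~~~~~~~~~~~~~~~~^^^^^
ValueError: cannot reshape array of size 4 into shape (3,3)
```

```bash
sed -i "s/np.array(c\['rotation'\]).reshape(3,3)@/Rotation.from_quat(c['rotation'],scalar_first=True).as_matrix()@/; 1a from scipy.spatial.transform import Rotation" h.py; python3 fit.py
```

```text
yaw 0.40719767877405255 origin [514.06646567 -59.86062212] resid [[-1.9, -5.5], [-5.5, 1.8], [2.1, 6.9], [5.3, -3.1]]
start depth [520.7   2.3 149.5] pumpframe [30.7 54.4] model [519.8   2.5]
stop depth [492.6  65.9 144.3] pumpframe [ 30.1 124. ] model [492.1  66.8]
lever depth [ 586.6 -149.5  175.3] pumpframe [  31.  -111.1] model [ 587.2 -153.6]
bung depth [ 467.2 -108.3  159.6] pumpframe [-62.2 -25.9] model None
housing depth [457.2 -29.2 130.6] pumpframe [-40.1  50.6] model None
stub depth [430.7 134.7 152.9] pumpframe [  0.5 211.6] model None
second [555.47481268 -80.11768996] axes [[ 0.91823425 -0.3960377 ]
 [ 0.3960377   0.91823425]]
```

Start, stop and lever agree between depth and model. The pump origin is about (514,-60) with yaw 0.407. Next I shut the fingers and cross above the pump to a point behind the lever, with the jaw axis turned to the pump's x.

Call:
play_rows(
  deltas=[
    [0.47, -0.83, 0, 0, 0, -0.344, -1],
    [0.47, -0.83, 0, 0, 0, -0.344, -1],
    [0.47, -0.83, 0, 0, 0, -0.344, -1],
    [0.47, -0.83, 0, 0, 0, -0.344, -1],
    [0.47, -0.83, 0, 0, 0, -0.344, -1],
    [0.47, -0.83, 0, 0, 0, -0.344, -1],
    [0.47, -0.83, 0, 0, 0, -0.344, -1],
    [0.47, -0.83, 0, 0, 0, -0.344, -1],
  ],
  squeeze=40,
)

```text
time_s: 0.77
eef_pos: [376.2, 206.8, 231.2]
ee_rot: [-0.0, 0.359, 0.933, -0.0]
force: [0.4, 0.5, 0.5]
grip_width: -0.002
```

Call:
play_rows(
  deltas=[
    [0.47, -0.83, 0, 0, 0, -0.344, -1],
    [0.47, -0.83, 0, 0, 0, -0.344, -1],
    [0.47, -0.83, 0, 0, 0, -0.344, -1],
    [0.47, -0.83, 0, 0, 0, -0.344, -1],
    [0.47, -0.83, 0, 0, 0, -0.344, -1],
    [0.47, -0.83, 0, 0, 0, -0.344, -1],
    [0.47, -0.83, 0, 0, 0, -0.344, -1],
    [0.47, -0.83, 0, 0, 0, -0.344, -1],
  ],
)

```text
time_s: 1.43
eef_pos: [526.7, -58.9, 231.0]
ee_rot: [-0.0, 0.489, 0.872, -0.0]
force: [0.1, 0.2, -0.1]
grip_width: -0.0
```

Call:
play_rows(
  deltas=[
    [0.47, -0.83, 0, 0, 0, -0.344, -1],
    [0.47, -0.83, 0, 0, 0, -0.344, -1],
    [0.47, -0.83, 0, 0, 0, -0.344, -1],
    [0.47, -0.83, 0, 0, 0, -0.344, -1],
    [0, 0, 0, 0, 0, 0, -1],
    [0, 0, 0, 0, 0, 0, -1],
  ],
)

```text
time_s: 1.93
eef_pos: [601.4, -191.2, 229.7]
ee_rot: [-0.001, 0.551, 0.835, -0.0]
force: [-0.5, 0.6, 0.1]
grip_width: -0.003
```

Call:
play_rows(
  deltas=[
    [0, 0, -0.5, 0, 0, 0, -1],
    [0, 0, -0.5, 0, 0, 0, -1],
    [0, 0, -0.5, 0, 0, 0, -1],
    [0, 0, -0.45, 0, 0, 0, -1],
    [0, 0, 0, 0, 0, 0, -1],
    [0, 0, 0, 0, 0, 0, -1],
  ],
)

```text
time_s: 2.43
eef_pos: [601.1, -188.8, 153.5]
ee_rot: [-0.001, 0.549, 0.836, -0.0]
force: [-0.0, 0.0, 0.5]
grip_width: -0.0
```

Run:
```python
from fit import *
c=capture('side'); cv2.imwrite('pics/side1.png',cv2.resize(c['pixels'][170:330,180:380,::-1],None,fx=4,fy=4,interpolation=cv2.INTER_CUBIC)[:600])
s=sensors.sense(); print(s['eef_pos'],R.T@(s['eef_pos'][:2]-mc),s['force'])
```

```text
yaw 0.40719767877405255 origin [514.06646567 -59.86062212] resid [[-1.9, -5.5], [-5.5, 1.8], [2.1, 6.9], [5.3, -3.1]]
[ 601.64264927 -189.23866318  154.55791324] [  29.17686973 -153.48281896] [ 0.81808612 -0.52395534  0.85214921]
```

View pics/side1.png

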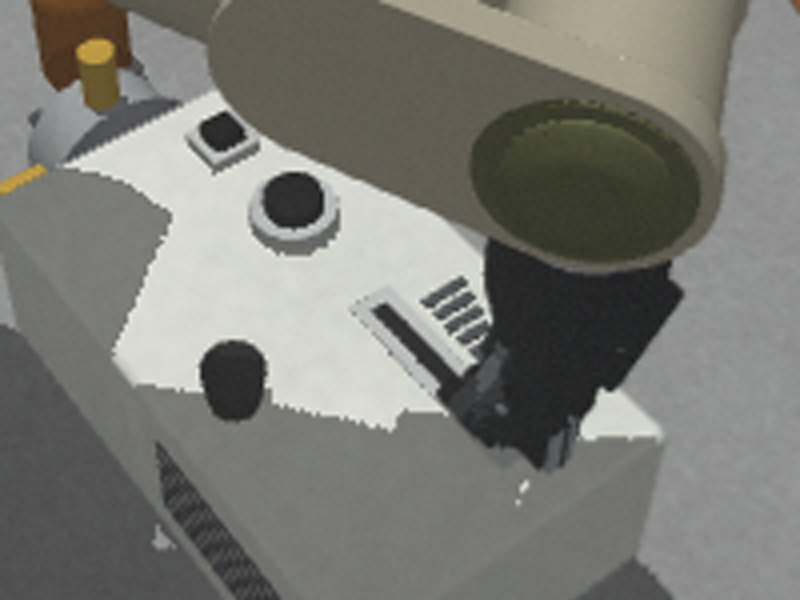

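The side view shows the shut fingertips around crop (550,450), right behind the lever block and clear of the scale, bung and buttons. Now I push along the pump's +y.

Call:
play_rows(
  deltas=[
    [-0.06, 0.138, 0, 0, 0, 0, -1],
    [-0.06, 0.138, 0, 0, 0, 0, -1],
    [-0.04, 0.092, 0, 0, 0, 0, -1],
    [-0.04, 0.092, 0, 0, 0, 0, -1],
    [-0.04, 0.092, 0, 0, 0, 0, -1],
    [0, 0, 0, 0, 0, 0, -1],
  ],
)

```text
time_s: 2.98
eef_pos: [592.1, -167.6, 154.3]
ee_rot: [0.001, 0.55, 0.835, -0.0]
force: [1.4, -1.0, 0.6]
grip_width: 0.001
```

Call:
play_rows(
  deltas=[
    [-0.04, 0.092, 0, 0, 0, 0, -1],
    [-0.04, 0.092, 0, 0, 0, 0, -1],
    [-0.04, 0.092, 0, 0, 0, 0, -1],
    [-0.04, 0.092, 0, 0, 0, 0, -1],
    [-0.04, 0.092, 0, 0, 0, 0, -1],
    [0, 0, 0, 0, 0, 0, -1],
  ],
)

```text
time_s: 3.48
eef_pos: [583.2, -148.2, 152.9]
ee_rot: [-0.001, 0.549, 0.836, 0.0]
force: [-0.5, 0.1, 0.6]
grip_width: -0.004
```

```bash
cat > st.py <<'E'
from fit import *
s=sensors.sense(); print(s['eef_pos'],'pump',R.T@(s['eef_pos'][:2]-mc),'F pump',R.T@s['force'][:2],s['force'][2])
E
python3 st.py|tail -1
```

```text
[ 583.2370807  -148.16245144  152.92049485] pump [  28.54397462 -108.47593539] F pump [-0.38950506  0.2773497 ] 0.6329759332846898
```

Call:
play_rows(
  deltas=[
    [-0.05, 0.115, 0, 0, 0, 0, -1],
    [-0.05, 0.115, 0, 0, 0, 0, -1],
    [-0.05, 0.115, 0, 0, 0, 0, -1],
    [-0.05, 0.115, 0, 0, 0, 0, -1],
    [-0.05, 0.115, 0, 0, 0, 0, -1],
    [-0.05, 0.115, 0, 0, 0, 0, -1],
    [-0.05, 0.115, 0, 0, 0, 0, -1],
    [0, 0, 0, 0, 0, 0, -1],
  ],
)

```text
time_s: 4.15
eef_pos: [569.4, -116.0, 153.4]
ee_rot: [-0.001, 0.55, 0.835, 0.0]
force: [-0.9, 0.6, 0.6]
grip_width: 0.002
```

```bash
python3 st.py|tail -1
```

```text
[ 569.36865148 -115.95247362  153.37086684] pump [ 28.5658734 -73.4072097] F pump [-0.54847059  0.87791887] 0.6299527119721933
```

Call:
play_rows(
  deltas=[
    [-0.03, 0.07, 0, 0, 0, 0, -1],
    [-0.03, 0.07, 0, 0, 0, 0, -1],
    [-0.03, 0.07, 0, 0, 0, 0, -1],
    [-0.03, 0.07, 0, 0, 0, 0, -1],
    [0, 0, 0, 0, 0, 0, -1],
  ],
)

```text
time_s: 4.57
eef_pos: [564.8, -105.4, 153.3]
ee_rot: [-0.0, 0.55, 0.835, 0.0]
force: [0.7, 0.5, -0.0]
grip_width: 0.001
```

```bash
python3 st.py|tail -1
```

```text
[ 564.83283808 -105.41040092  153.31872922] pump [ 28.57599239 -61.93076437] F pump [0.86021551 0.1222281 ] -0.016897392777187215
```

Call:
play_rows(
  deltas=[
    [-0.016, 0.037, 0, 0, 0, 0, -1],
    [-0.016, 0.037, 0, 0, 0, 0, -1],
    [-0.016, 0.037, 0, 0, 0, 0, -1],
    [0, 0, 0, 0, 0, 0, -1],
  ],
)

```text
time_s: 4.9
eef_pos: [563.3, -102.0, 153.3]
ee_rot: [0.001, 0.55, 0.835, -0.0]
force: [2.1, -3.9, -1.2]
grip_width: -0.002
```

```bash
python3 st.py|tail -1
python3 - <<'E'
from fit import *
c=capture('side'); cv2.imwrite('pics/side2.png',cv2.resize(c['pixels'][170:320,180:380,::-1],None,fx=4,fy=4,interpolation=cv2.INTER_CUBIC))
E
```

```text
[ 563.31886145 -102.04537264  153.32069107] pump [ 28.51848526 -58.24128832] F pump [ 0.39890741 -4.42062379] -1.1769380808566916
yaw 0.40719767877405255 origin [514.06646567 -59.86062212] resid [[-1.9, -5.5], [-5.5, 1.8], [2.1, 6.9], [5.3, -3.1]]
```

View pics/side2.png

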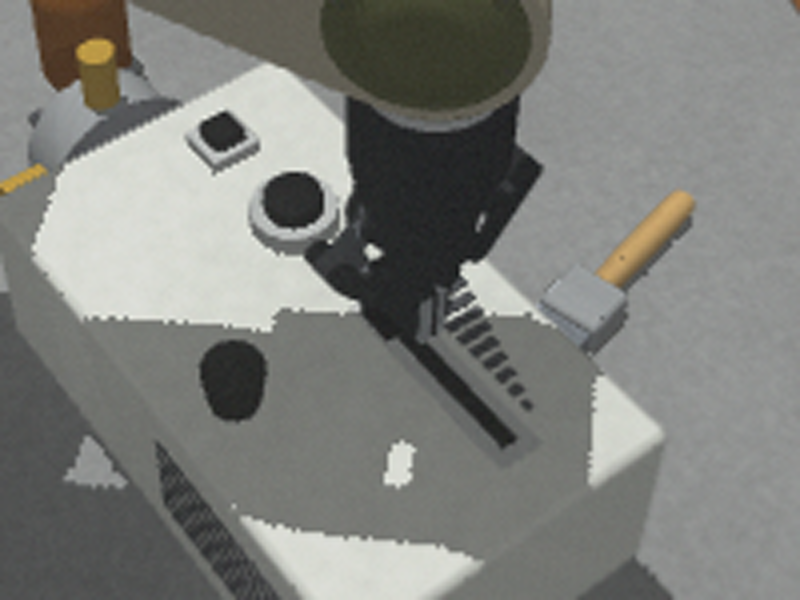

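The side view shows the fingertips at about (430,320), at the wide end of the scale, with the slot behind them empty to (510,440). The force rises where the second stop should be. I'll press 1–2 mm more to confirm the hard stop, then back off and lift.

Call:
play_rows(
  deltas=[
    [-0.016, 0.037, 0, 0, 0, 0, -1],
    [0, 0, 0, 0, 0, 0, -1],
    [0, 0, 0, 0, 0, 0, -1],
    [0, 0, 0, 0, 0, 0, -1],
  ],
)

```text
time_s: 5.28
eef_pos: [563.3, -101.9, 153.4]
ee_rot: [0.002, 0.55, 0.835, -0.001]
force: [4.5, -9.2, -3.1]
grip_width: -0.001
```

Call:
play_rows(
  deltas=[
    [0.08, -0.18, 0, 0, 0, 0, -1],
    [0.08, -0.18, 0, 0, 0, 0, -1],
    [0, 0, 0.5, 0, 0, 0, -1],
    [0, 0, 0.5, 0, 0, 0, -1],
    [0, 0, 0.5, 0, 0, 0, -1],
    [0, 0, 0.5, 0, 0, 0, -1],
    [0, 0, 0, 0, 0, 0, -1],
  ],
)

```text
time_s: 5.87
eef_pos: [570.1, -115.0, 237.3]
ee_rot: [0.003, 0.55, 0.835, 0.001]
force: [-0.3, 0.6, -0.0]
grip_width: -0.001
```

```bash
python3 st.py|tail -1
```

```text
[ 570.12436826 -115.04318745  237.33716583] pump [ 29.61991004 -72.87156434] F pump [-0.01655156  0.60623594] -0.0420820049527697
```

The stop held about 10 N with no motion. Moving over the start button.

Call:
play_rows(
  deltas=[
    [-0.25, 0.587, 0, 0, 0, 0, -1],
    [-0.25, 0.587, 0, 0, 0, 0, -1],
    [-0.25, 0.587, 0, 0, 0, 0, -1],
    [-0.25, 0.587, 0, 0, 0, 0, -1],
    [-0.25, 0.587, 0, 0, 0, 0, -1],
    [0, 0, 0, 0, 0, 0, -1],
    [0, 0, 0, 0, 0, 0, -1],
  ],
)

```text
time_s: 6.45
eef_pos: [518.7, 3.5, 233.2]
ee_rot: [-0.0, 0.549, 0.836, 0.0]
force: [0.3, -0.2, 0.5]
grip_width: -0.007
```

Call:
play_rows(
  deltas=[
    [0, 0, -0.5, 0, 0, 0, -1],
    [0, 0, -0.5, 0, 0, 0, -1],
    [0, 0, -0.5, 0, 0, 0, -1],
    [0, 0, -0.25, 0, 0, 0, -1],
    [0, 0, 0, 0, 0, 0, -1],
    [0, 0, 0, 0, 0, 0, -1],
  ],
)

```text
time_s: 6.95
eef_pos: [519.2, 2.3, 163.5]
ee_rot: [-0.0, 0.55, 0.835, -0.0]
force: [-0.2, 0.3, -0.5]
grip_width: 0.002
```

```bash
python3 st.py|tail -1
python3 - <<'E'
from fit import *
c=capture('side'); cv2.imwrite('pics/side3.png',cv2.resize(c['pixels'][170:320,180:380,::-1],None,fx=4,fy=4,interpolation=cv2.INTER_CUBIC))
E
```

```text
[519.24155781   2.34404254 163.49069525] pump [29.38733912 55.06892212] F pump [-0.03844018  0.29258543] -0.4759827992981637
yaw 0.40719767877405255 origin [514.06646567 -59.86062212] resid [[-1.9, -5.5], [-5.5, 1.8], [2.1, 6.9], [5.3, -3.1]]
```

View pics/side3.png

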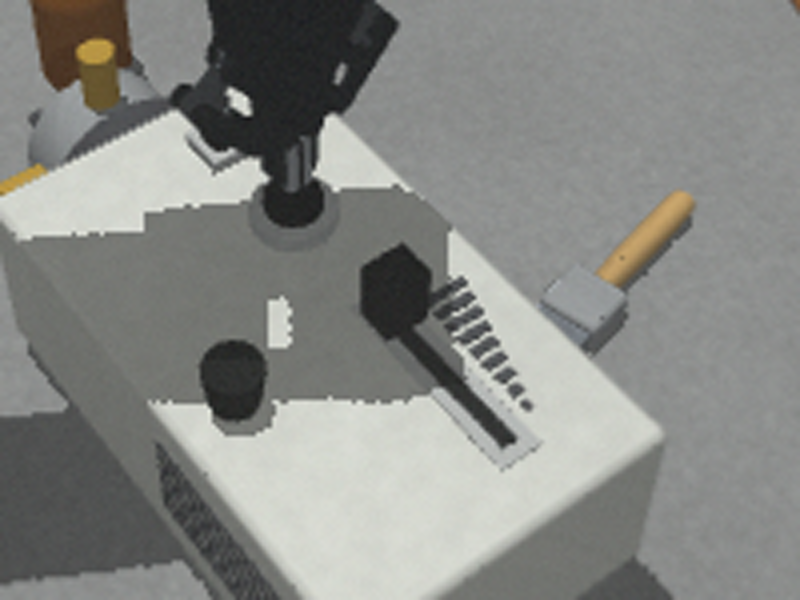

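The view shows the lever block at (395,290), at the wide end of the slot (second stop). The fingertips at (295,180) are centred over start. Pressing in small steps.

Call:
play_rows(
  deltas=[
    [0, 0, -0.1, 0, 0, 0, -1],
    [0, 0, -0.1, 0, 0, 0, -1],
    [0, 0, -0.075, 0, 0, 0, -1],
    [0, 0, -0.05, 0, 0, 0, -1],
    [0, 0, -0.05, 0, 0, 0, -1],
    [0, 0, 0, 0, 0, 0, -1],
  ],
)

```text
time_s: 7.5
eef_pos: [519.0, 2.9, 148.3]
ee_rot: [0.0, 0.55, 0.835, 0.0]
force: [-1.2, -0.3, 3.8]
grip_width: -0.001
```

Call:
play_rows(
  deltas=[
    [0, 0, -0.04, 0, 0, 0, -1],
    [0, 0, -0.04, 0, 0, 0, -1],
    [0, 0, 0, 0, 0, 0, -1],
  ],
)

```text
time_s: 7.75
eef_pos: [519.1, 2.9, 146.0]
ee_rot: [0.0, 0.55, 0.835, 0.0]
force: [-2.5, 1.0, 9.4]
grip_width: 0.002
```

Call:
play_rows(
  deltas=[
    [0, 0, -0.04, 0, 0, 0, -1],
    [0, 0, -0.04, 0, 0, 0, -1],
    [0, 0, 0, 0, 0, 0, -1],
  ],
)

```text
time_s: 8.0
eef_pos: [519.3, 2.9, 145.6]
ee_rot: [0.001, 0.55, 0.835, 0.0]
force: [-12.6, 1.6, 33.9]
grip_width: 0.003
```

Call:
play_rows(
  deltas=[
    [0, 0, 0.06, 0, 0, 0, -1],
    [0, 0, 0.2, 0, 0, 0, -1],
    [0, 0, 0.5, 0, 0, 0, -1],
    [0, 0, 0.5, 0, 0, 0, -1],
    [0, 0, 0.7, 0, 0, 0, -1],
    [0, 0, 0.7, 0, 0, 0, -1],
    [0, 0, 0, 0, 0, 0, -1],
  ],
)

```text
time_s: 8.58
eef_pos: [520.5, 2.7, 253.3]
ee_rot: [0.004, 0.55, 0.835, 0.002]
force: [0.6, -0.3, 1.6]
grip_width: 0.005
```

```bash
python3 st.py|tail -1
python3 - <<'E'
from fit import *
from scipy.spatial.transform import Rotation
# heights in pump frame from the depth: button top, bezel ring, housing (before the press, top view)
def cloud(c):
    return np.array([[*(R.T@(w[:2]-mc)),w[2]] for v in range(384) for u in range(512) if c['z_map'][v,u]>0 for w in [world(c,u,v,z=c['z_map'][v,u])] if abs(w[0]-540)<110 and abs(w[1]+40)<140])
for n,c in(('top0',c),('side',capture('side'))):
    q=cloud(c); r=np.hypot(q[:,0]-30,q[:,1]-55)
    for lab,m in(('button',r<11),('bezel',(r>18.5)&(r<21)),('stop',np.hypot(q[:,0]-30,q[:,1]-125)<6),('housing',(r>28)&(r<40))):
        print(n,lab,m.sum(),np.percentile(q[m,2],[10,50,90]).round(1) if m.any() else '')
    g=(abs(q[:,0]-30)<22)&(q[:,2]>155)&(q[:,2]<180)&(q[:,1]<10); print('lever pts y',g.sum(),np.percentile(q[g,1],[5,50,95]) if g.any() else '')
E
```

```text
[520.48572991   2.69061795 253.26098226] pump [30.66703749 54.89442048] F pump [ 0.46134838 -0.5011919 ] 1.5947217461871528
yaw 0.40719767877405255 origin [514.06646567 -59.86062212] resid [[-1.9, -5.5], [-5.5, 1.8], [2.1, 6.9], [5.3, -3.1]]
top0 button 74 [149.8 151.1 153. ]
top0 bezel 59 [139.3 141.4 142.8]
top0 stop 22 [143.8 144.6 147. ]
top0 housing 473 [127.1 129.  131.1]
lever pts y 159 [-124.16791478 -111.95233071 -101.86624099]
side button 324 [153.8 298.4 552.7]
side bezel 216 [143.9 351.1 551.6]
side stop 27 [147.2 562.  563.4]
side housing 2356 [132.5 410.8 541.1]
lever pts y 239 [-46.09356346 -39.4851932  -24.15508505]
```

The button top was about 151–152 mm up and its bezel 141.5 mm. The tip bottomed at 145.6–146 mm, so that was the full 6 mm travel. I'll clear the view for a last check.

Call:
play_rows(
  deltas=[
    [-0.3, 0.8, 0, 0, 0, 0, -1],
    [-0.3, 0.8, 0, 0, 0, 0, -1],
    [-0.3, 0.8, 0, 0, 0, 0, -1],
    [-0.3, 0.8, 0, 0, 0, 0, -1],
    [-0.3, 0.8, 0, 0, 0, 0, -1],
    [-0.3, 0.8, 0, 0, 0, 0, -1],
    [-0.3, 0.8, 0, 0, 0, 0, -1],
    [-0.3, 0.8, 0, 0, 0, 0, -1],
  ],
)

```text
time_s: 9.3
eef_pos: [421.6, 260.3, 247.1]
ee_rot: [-0.001, 0.55, 0.835, -0.001]
force: [0.5, -0.6, -0.5]
grip_width: 0.003
```

Call:
play_rows(
  deltas=[
    [-0.3, 0.8, 0, 0, 0, 0, -1],
    [-0.3, 0.8, 0, 0, 0, 0, -1],
    [-0.3, 0.8, 0, 0, 0, 0, -1],
    [-0.3, 0.8, 0, 0, 0, 0, -1],
    [0, 0, 0, 0, 0, 0, -1],
    [0, 0, 0, 0, 0, 0, -1],
    [0, 0, 0, 0, 0, 0, -1],
  ],
)

```text
time_s: 9.88
eef_pos: [374.8, 386.4, 247.3]
ee_rot: [-0.0, 0.55, 0.835, -0.001]
force: [0.6, -0.1, 0.5]
grip_width: 0.002
```

```bash
python3 st.py|tail -1
python3 - <<'E'
from fit import *
c=capture('top'); cv2.imwrite('pics/top1.png',c['pixels'][:,:,::-1])
for n,(x,y) in dict(start=(296,289),stop=(184,340)).items():
    u,v=[int(round(t)) for t in f(x,y)]
    print(n,np.median([world(c,i,j,z=c['z_map'][j,i])[2] for i in range(u-3,u+4) for j in range(v-3,v+4)]))
E
```

```text
[374.81458456 386.40364578 247.32585051] pump [ 48.87162699 464.92413067] F pump [ 0.46547373 -0.34828854] 0.46546566451129534
yaw 0.40719767877405255 origin [514.06646567 -59.86062212] resid [[-1.9, -5.5], [-5.5, 1.8], [2.1, 6.9], [5.3, -3.1]]
start 151.34642031188605
stop 145.25871401244137
```

View pics/top1.png

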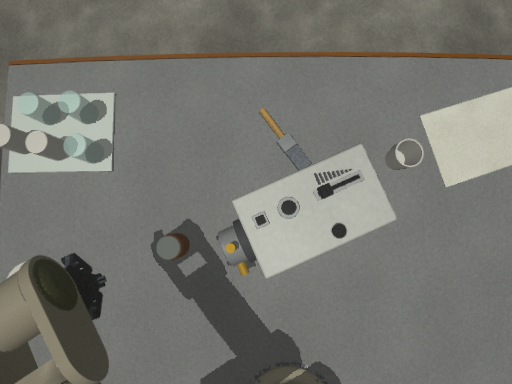

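The top view shows the lever at (325,191), the wide end of the scale. The bung (339,230), jar (170,247), beaker (408,153) and brush (285,135) are where they started, and both buttons are up. Handing in.

```bash
python3 -c "
from rig import order; print(order.finish_job())"
```

```text
the job is handed in; nothing more can be done
None
```

The lever is at its second stop and the start button was pressed fully down and came back up; I handed the job in at about 10 s of the 54 s allowed. `order.finish_job()` reports no verdict, so the checks below are my own.

- **Lever:** I pushed its rear face with the shut fingertips, without gripping. It held firm against about 10 N at the position expected for the second stop. Later pictures from both cameras show it at the wide end of the scale.
- **Start button:** I pressed it only after the lever was home. It bottomed at about 6 mm of travel. The last press step reached about 34 N vertically, well above the 5 N needed. Depth puts its top at 151 mm before and after.
- **Stop button:** Depth shows it up at 145 mm, unchanged.
- **Loose things:** The bung, jar, beaker and brush look unmoved in the last top picture, compared with the first by eye.
- **Disagreement:** The corner fit of the pump's outline left errors of up to about 7 mm per axis, which I put down to rounded corners. The buttons' depth positions matched that fit to within about 1 mm, and the lever's to about 4 mm.

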